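# Take the filter panel out of the powder extraction pan

### The arm

A 6-joint arm with a two-finger parallel gripper is mounted at the origin on the work surface. World frame = base frame: x ahead of the robot, y to its left, z up, the work surface at z = 0. Lengths are in mm, angles in rad, forces in N, time in s.
With the tool pointing down it reaches from about 375 to 925 mm from the base axis. Payload 5.7 kg.
Tool frame: the origin (TCP) lies between the finger pads; the fingertips stand 25 mm ahead of it and the grasp point (between the pads) lies 6 mm ahead of it; z points along the fingers, y is the direction in which the jaws open and shut (so a half turn about z gives the same grasp; the last joint's range is limited). The gripper opens to 88 mm and grips with 3 to 60 N. Pads are 20 mm wide; open, the fingers measure 115 mm over their backs; the gripper's body (75 mm by 178 mm) begins 61 mm behind the grasp point.
Start: joints at [-1.334, 0.359, 1.51, -0, 1.272, -0.115], TCP at [206.737, -563.228, 247.623] pointing down, gripper open.
Joint ranges: [-2.97, 2.97], [-1.01, 2.36], [0.21, 2.38], [-0.96, 4.11], [0.2, 2.71], [-2.98, 2.98]. Speed limits (rad/s): [2.39, 2.39, 3.14, 3.14, 3.14, 3.14].

### API

Orientations are given as a unit quaternion [w, x, y, z].
In Python, from plant import arm, imaging gives the robot as it stands. The module is installed in compiled form; this text tells all that it offers.
- The arm moves only by the tool arm_command, never from a script. Its argument "motion" is a list of rows, each a list of 7 numbers: the opening, from -1 (shut) to 1 (fully open), then the shift along the world's x, y, z in mm, then the turn, a rotation vector about the world's x, y, z in rad. A call has exactly 8 rows; each row shifts and turns the commanded pose from where the row before left it; what a row does not reach is not made up. A row lasts 1/8 s, in which the tool goes at most 62.5 mm and 10.7 degrees, less where a joint would pass 70% of its speed; a pose out of reach is approached as far as the arm can. A call is refused whole if a number of a shift passes 62.5 or a number of a turn 0.188, either way. A call with a gripper value outside its range is refused whole. The fingers move at their own pace and stop on an object; "grip_force" is the grip in N (left out, the last holds). Time passes only in rows, so rows that do not move let the fingers close, or fill a call up. It gives the time, the measured TCP pose, the force and the opening at its end, in the units of the state.
- arm.observe(): the state, without advancing time (a new reading comes with each control period).
- imaging.capture(name): name is "side" or "top" or "wrist"; returns (picture, depth): 420x560x3 uint8, red, green, blue; 420x560 float32, mm along the optical axis (not along the pixel's ray), 0 where there is no reading.
- imaging.camera_params(name): a dict with "fx", "fy", "cx", "cy" (pixels), "k1" (the pictures are not rectified: a ray, as slopes to the right and down, at radius r is drawn at 1 + k1 r^2 times it, then the intrinsics apply), "xyz" and "rotation" of the camera in the world; the wrist camera has in their place "hand_eye" (4x4, takes a point from camera to tool coordinates, whose origin is the TCP and whose axes are the flange's). Camera axes: x right, y down, z forward; pixel columns grow to the right and rows downward; lengths in mm; the calibration is good to about 2 mm. A picture is of the moment at which its call begins: read the wrist's pose just before it. camera_params takes no time and is no camera call.
- arm.job_done(): hands the job in, once; it reports no verdict.
The state is a dict: "time": time; "joint_pos": joint angles; "qvel": joint speeds; "tau": joint torques, N m; "tcp_pos": TCP position; "tool_rot": TCP orientation; "contact_force": force on the tool from outside, world axes, zero at the start; "ft_torque": the same for the moment, N m; "grip_width": finger opening in mm.
Only numpy, scipy, OpenCV 4.12 (cv2) and the standard library are available. Lean on these libraries where they do the work, as an engineer would, in place of code of your own. Each camera call takes 0.05 s, during which the arm holds its last target.

### The job

Take the filter panel out of the powder extraction pan for cleaning: turn the swing tab aside, off the panel, prise the panel up from its frame at the finger well and lift it out. Then stand it gently on its long edge in the empty bay of the drip rack, let go, and leave the tab turned aside and the other parts where they lie.

Things in the scene. Friction and masses are not known exactly. Their poses are not given: they have to be found in the camera images.
- pan: Powder extraction pan: fixed grey sheet-steel box, 250 (its x) by 260 (y) by 90 mm high; the filter panel lies in a frame in its flat top. Origin: centre of its underside; x from its front to its back, y along its width, z up. Its front faces the robot's right, turned somewhat away from the robot. Hollow below the panel down to 8 mm height. A duct stub sticks out of its back.
- frame (a point): Centre of the frame's mouth, top level (height 90 mm); pan axes. The recess spans x -62 to 62, y -87 to 87 mm from here, 16 mm deep. The panel lies in it on a ledge at height 74 mm: 32 mm wide at the back, 12 mm at the sides and front (none at the finger well).
- guard (a point): Top edge, middle of the width, of the thin steel back guard behind the frame: it rises from the pan's top at x 76 mm (pan), leaning back 15 degrees, to here (x 100, height 180 mm). A cut-out 116 mm wide in its middle goes down to height 117 mm. A panel tipped up on its back edge past upright rests on the guard, 15 to 20 degrees from upright, top edge free in the cut-out.
- finger_well (a point): Centre, at top level (height 90 mm), of the finger well: an opening in the pan's top in front of the panel, 84 mm wide (y), x -112 to -52 mm of the pan, open below to the hollow under the panel, so that a tilted fingertip can go down in it and under the panel's front edge. No ledge crosses it.
- tab (a joint): Swing tab's angle about its vertical pivot, rad. 0: straight back over the panel, holding it down; growing: counter-clockwise from above, to the pan's +y side, away from the finger well. Range -1.9 to 1.9, starts -0.3 to 0.3, stays where left, takes about 1.5 N at its fin. Off the panel from 1.15 up; the other way only below -1.4, where it lies across the finger well.
- tab_pivot (a point): The tab's pivot on the pan's top face (height 90 mm), at x -74, y 60 mm of the pan. The tab is a flat steel bar 22 mm wide, reaching 62 mm from the pivot, its top 6 mm above the pan's top.
- tab_fin (a point): Top middle of the tab's upright thumb fin, along the middle of the bar from 26 to 60 mm from the pivot, 6 mm thick, from 6 to 28 mm above the pan's top. This point is 43 mm from the pivot.
- panel: Filter panel: rigid cassette, aluminium rim and steel mesh, 120 (its x) by 170 (y) by 14 mm (z), 0.27 to 0.49 kg. Origin: its centre. Starts flat in the frame, axes along the pan's, centre at x 10, y 0, height 81 mm of the pan, 2 mm play all round, its top 2 mm below the pan's top; only its front edge can be reached, in the finger well.
- rack: Drip rack: fixed aluminium base 150 (x) by 190 (y) by 12 mm, with two bays (centres at x -40 and +40 mm), each between two wire hoops 28 mm apart inside; hoops 128 mm wide (y), 8 mm bar, tops 76 mm above the bench. Origin: centre of its underside. The +40 bay holds another panel, the -40 bay is empty. A panel stands with its long edge along y, faces to +x and -x.
- bay (a point): Middle of the empty bay's floor, on top of the rack's base (12 mm above the bench). Axes as the rack's.
- spare: A second, like filter panel standing in the rack's other bay; leave it. Origin: its centre.
- valve_head: Nickel valve head standing on the bench, about 66 mm to its carrying handle, lever above to 100 mm; leave it. Origin: centre of its underside.
- collar: Steel collar ring, 84 mm across, 22 mm high, lying on the bench; leave it. Origin: centre of its underside.
- horn: Grey nylon discharge horn, standing on its 72 mm wide mouth, 178 mm high; leave it. Origin: centre of its underside.
- relief: Bronze relief valve standing on the bench, 70 mm high, 48 mm across; leave it. Origin: centre of its underside.
- spanner: Steel spanner 190 mm long lying on the bench; leave it. Origin: centre of its underside.
- pot: Steel pot, 90 mm across, 100 mm high; leave it. Origin: centre of its underside.

How it is judged:
By the outcome, as a careful person would: the job done as asked, in the order asked, and still so for the second after the job is handed in, with the robot touching nothing.
It also fails if it takes over 64 s, if anything falls off the work surface, if the arm or the gripper's body presses on something with over 40 N, if the wrist force passes 120 N, or if a joint passes its speed limit or range.

## Working session

There is one attempt and no reset: what is moved stays moved. The work goes in short steps, Python scripts to look and compute and a tool call to move; the robot and the scene stay as the last step left them, time stands still between calls to the robot, and variables do not carry over. Pictures are saved under pics/ and viewed, and the job is handed in when it is done.

Besides the shell and the picture viewer there is one more tool, called after "Emit:" as a command line: name --pt "numbers of a row" for each row, then --argument value for the rest. arm_command: Moves the arm, as the interface text tells. Its arguments: {"type":"object","properties":{"motion":{"type":"array","items":{"type":"array","items":{"type":"number"}}},"grip_force":{"type":"number"}},"required":["motion"]}

```bash
mkdir -p pics; cat > h.py <<'E'
import numpy as np, cv2
from plant import arm, imaging
E
python3 - <<'E'
from h import *
print(arm.observe())
for n in("side","top"):
    p,d=imaging.capture(n); cv2.imwrite(f"pics/{n}0.png",p[:,:,::-1]); np.save(f"{n}_d0.npy",d); print(n,imaging.camera_params(n))
print(imaging.camera_params("wrist"))
E
```

```text
{'time': 0.0, 'joint_pos': array([-1.33407720e+00,  3.59491746e-01,  1.51139638e+00, -1.20651212e-05,
        1.27250674e+00, -1.15113837e-01]), 'qvel': array([ 0.00036203, -0.00030377,  0.00075216,  0.00089154, -0.00115912,
       -0.00221776]), 'tau': array([ 5.36556672e-05, -5.15375590e+01, -2.70724028e+01,  6.73077931e-02,
        3.47946072e-02, -1.13203005e-04]), 'tcp_pos': array([ 206.60375694, -562.63565153,  246.83117248]), 'tool_rot': array([-8.99090162e-04,  9.84565847e-01,  1.75012229e-01, -6.05097659e-05]), 'contact_force': array([0.52826495, 0.64557857, 0.2950815 ]), 'ft_torque': array([-5.15182522e-06, -3.90920268e-02,  2.72671850e-02]), 'grip_width': 88.03874121270822}
side {'fx': 386.03671634884506, 'fy': 386.03671634884506, 'cx': 280.4331325367623, 'cy': 207.16243574221173, 'k1': -0.03520871265206997, 'xyz': array([235.29234466, 709.65293991, 844.33244599]), 'rotation': array([ 0.08545195, -0.18430446,  0.89184921, -0.40414701])}
top {'fx': 449.5718623579975, 'fy': 449.5718623579975, 'cx': 280.42397860120104, 'cy': 210.01184139856753, 'k1': -0.03302697072006652, 'xyz': array([ 322.37659117,  -19.00971992, 1614.93128781]), 'rotation': array([-0.06054567,  0.7060488 , -0.70359835,  0.0527132 ])}
{'fx': 350.34785734199744, 'fy': 350.34785734199744, 'cx': 279.8837963795691, 'cy': 212.80501736279638, 'k1': -0.057851777728268446, 'hand_eye': array([[ 9.17392650e-04, -9.53229700e-01, -3.02245425e-01,
         8.26320297e+01],
       [ 9.99999470e-01,  1.01544258e-03, -1.67274191e-04,
         9.34815622e-02],
       [ 4.66363600e-04, -3.02245111e-01,  9.53230127e-01,
        -1.36828913e+02],
       [ 0.00000000e+00,  0.00000000e+00,  0.00000000e+00,
         1.00000000e+00]])}
```

View pics/side0.png

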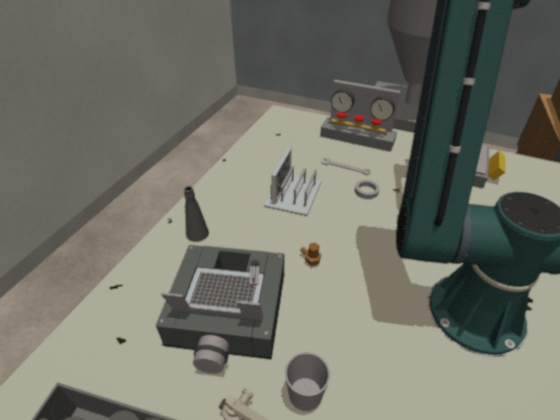

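View pics/top0.png

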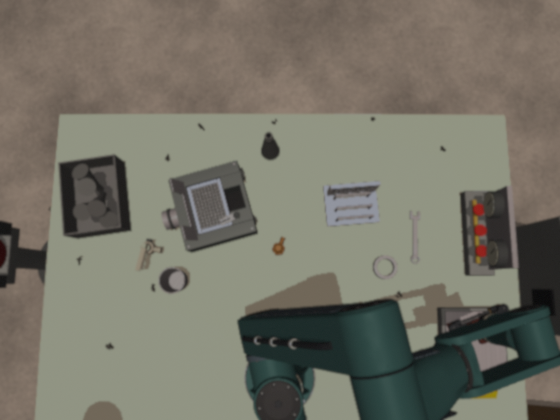

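The side view shows the pan at about (225,298), with the tab fin near (254,270), and the rack at (293,190). In the top view the pan is at (212,205), with the well toward its right at (234,200), and the rack is at (352,205) with the spare at the far side. Next I'll zoom in and fit the poses.

```bash
cat > h.py <<'E'
import numpy as np, cv2
from scipy.spatial.transform import Rotation as R
from plant import arm, imaging
def q2R(q): return R.from_quat([q[1],q[2],q[3],q[0]]).as_matrix()
def KD(p): return np.array([[p['fx'],0,p['cx']],[0,p['fy'],p['cy']],[0,0,1.]]),np.array([p['k1'],0,0,0,0.])
def campose(name,st=None):
    p=imaging.camera_params(name)
    if name=='wrist':
        T=np.eye(4);T[:3,:3]=q2R(st['tool_rot']);T[:3,3]=st['tcp_pos'];T=T@p['hand_eye'];return p,T[:3,:3],T[:3,3]
    return p,q2R(p['rotation']),np.array(p['xyz'])
def cloud(name,d,st=None):
    p,Rm,t=campose(name,st);K,D=KD(p)
    h,w=d.shape;u,v=np.meshgrid(np.arange(w),np.arange(h))
    n=cv2.undistortPoints(np.stack([u,v],-1).reshape(-1,1,2).astype(float),K,D).reshape(h,w,2)
    P=np.dstack([n,np.ones((h,w))])*d[...,None]
    return P@Rm.T+t
def proj(name,X,st=None):
    p,Rm,t=campose(name,st);K,D=KD(p)
    c=(np.atleast_2d(X)-t)@Rm
    return cv2.projectPoints(c,np.zeros(3),np.zeros(3),K,D)[0].reshape(-1,2)
E
python3 - <<'E'
from h import *
for n,(x0,y0,w,h) in dict(side=(140,230,170,140),top=(150,150,120,110)).items():
    p=cv2.imread(f"pics/{n}0.png"); c=cv2.resize(p[y0:y0+h,x0:x0+w],None,fx=4.5,fy=4.2,interpolation=3); cv2.imwrite(f"pics/{n}_pan.png",c)
d=np.load("top_d0.npy");P=cloud("top",d)
for nm,(u,v) in dict(bench=(300,280),pan=(180,200),pan2=(222,238)).items(): print(nm,P[v,u].round(1))
# pan: mask of heights 86..94 near
m=(abs(P[...,2]-90)<6); 
ys,xs=np.where(m&(np.arange(420)[:,None]<280)&(np.arange(560)[None]<270)&(np.arange(560)[None]>150))
pts=P[ys,xs][:,:2].astype(np.float32); print(len(pts),cv2.minAreaRect(pts))
d=np.load("side_d0.npy");S=cloud("side",d)
print('bench side',S[300,370],S[170,250])
m=(abs(S[...,2]-90)<4); ys,xs=np.where(m); k=(xs>150)&(xs<290)&(ys>235)&(ys<350)
pts=S[ys[k],xs[k]][:,:2].astype(np.float32); print(len(pts),cv2.minAreaRect(pts))
# rack base from both
for nm,Q in(("top",P),("side",S)):
    m=(Q[...,2]>7)&(Q[...,2]<85)&(Q[...,0]>450)&(Q[...,0]<800)&(Q[...,1]>-350)&(Q[...,1]<-50)
    pts=Q[m]
    b=pts[(pts[:,2]<20)]
    print(nm,len(b),cv2.minAreaRect(b[:,:2].astype(np.float32)), pts[:,:2].min(0),pts[:,:2].max(0))
E
```

```text
bench [ 3.32e+02 -7.11e+01 -3.00e-01]
pan [602.4 345.3  94.4]
pan2 [472.1 197.6  87.2]
3795 ((558.6187744140625, 222.8708953857422), (335.59765625, 500.2868957519531), 20.386669158935547)
bench side [260.32563155  72.49861077   1.45247392] [ 8.09828809e+02 -3.22382868e+02  6.32820921e-02]
6500 ((589.3917236328125, 238.40280151367188), (261.13580322265625, 253.2555389404297), 16.12259864807129)
top 1477 ((624.35498046875, -201.668701171875), (343.9042663574219, 296.21026611328125), 0.1213519349694252) [ 452.44827884 -349.81620583] [796.18957483 -53.43255592]
side 1080 ((607.58251953125, -251.0419921875), (149.5996856689453, 193.14892578125), 5.055740833282471) [ 526.05919296 -349.77367916] [ 678.34799623 -151.37120826]
```

View pics/side_pan.png

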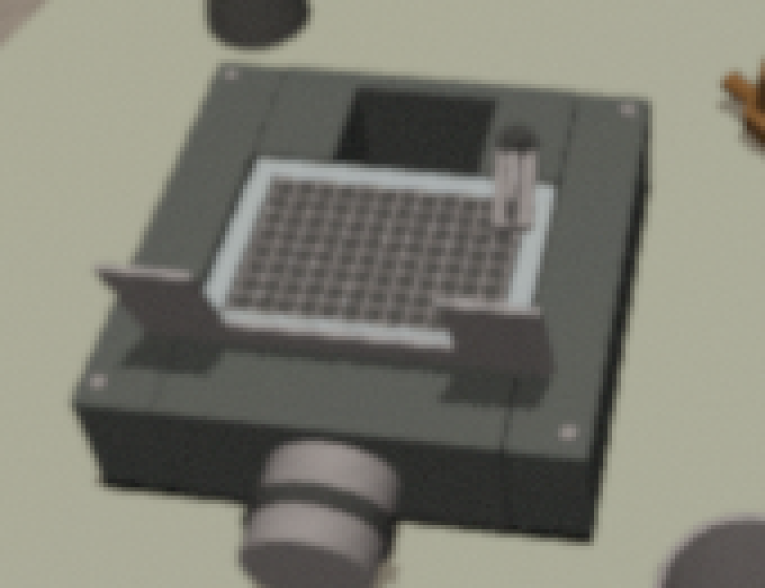

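View pics/top_pan.png

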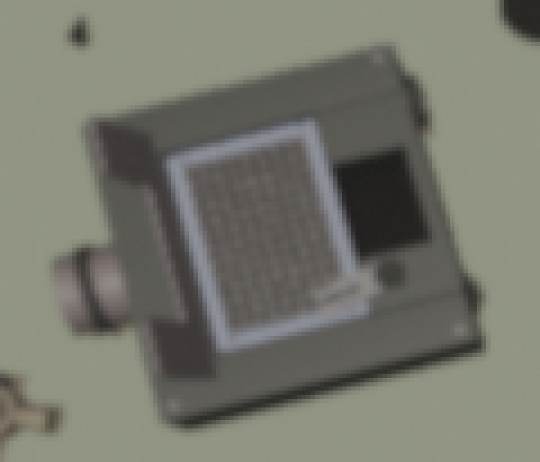

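The pan's x axis points roughly along world +y, with yaw near 106°. The rack's yaw is about 5°, and its empty bay is on the robot's side. I'll move above the pan for a wrist view.

Emit:
arm_command --pt "-1 30 45 8 0 0 -0.005" --pt "-1 30 50 8 0 0 -0.005" --pt "-1 30 50 8 0 0 -0.005" --pt "-1 30 50 8 0 0 -0.005" --pt "-1 30 50 8 0 0 -0.005" --pt "-1 30 50 8 0 0 -0.005" --pt "-1 30 50 8 0 0 -0.005" --pt "-1 30 50 8 0 0 -0.005" --grip_force 30

```text
time: 1.1
tcp_pos: [447.2, -166.4, 311.7]
tool_rot: [-0.0, 0.988, 0.155, -0.0]
contact_force: [0.5, -0.4, -0.0]
grip_width: 11.3
```

Emit:
arm_command --pt "-1 28 50 6 0 0 -0.005" --pt "-1 28 50 6 0 0 -0.005" --pt "-1 28 50 6 0 0 -0.005" --pt "-1 25 50 5 0 0 -0.005" --pt "-1 25 50 5 0 0 -0.005" --pt "-1 25 50 5 0 0 -0.005" --pt "-1 20 50 5 0 0 0" --pt "-1 20 50 0 0 0 0"

```text
time: 2.1
tcp_pos: [646.3, 233.5, 349.6]
tool_rot: [0.0, 0.99, 0.14, 0.0]
contact_force: [1.1, -0.5, -0.1]
grip_width: 0.4
```

```bash
python3 - <<'E'
from h import *
import pickle
st=arm.observe(); p,d=imaging.capture("wrist"); pickle.dump((st,p,d),open("w1.pkl","wb"))
cv2.imwrite("pics/w1.png",cv2.resize(p[:,:,::-1],(800,600)))
print(st['time'],st['tcp_pos'],st['tool_rot'],st['joint_pos'],st['grip_width'])
E
```

```text
2.1 [646.26039964 233.50529814 349.55902946] [3.13511066e-05 9.90084212e-01 1.40475096e-01 1.33738816e-05] [ 2.46317759e-01  4.24160650e-01  1.15898051e+00 -6.51727604e-05
  1.55843149e+00  1.53523239e+00] 0.3957158312345712
```

View pics/w1.png

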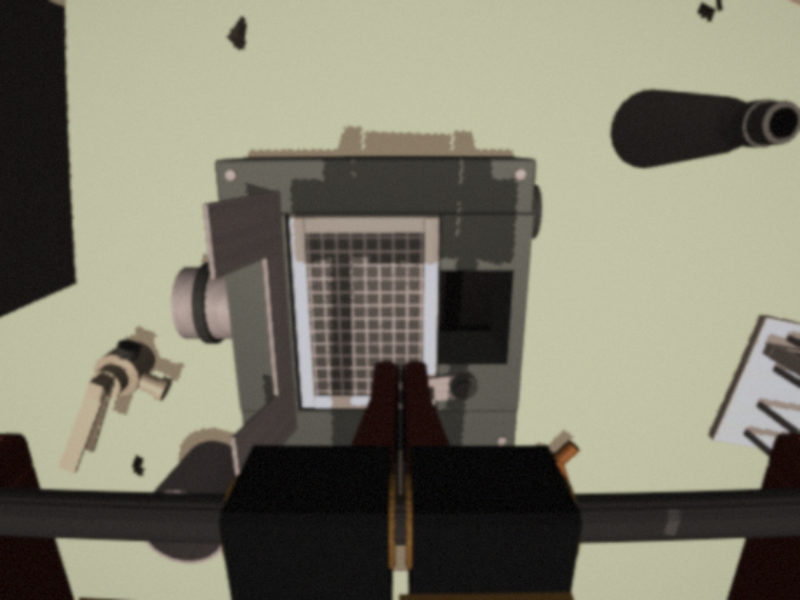

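The wrist view has the pan square to the image: back corner (217,160), front corner (535,160), panel from (290,217) to (440,408), well from (441,270) to (512,363). The tab is partly hidden at (440,388), with its pivot at (462,386). I'll fit the pan pose from these points and check it with overlays in all views.

```bash
cat >> h.py <<'E'
from scipy.optimize import least_squares
def W(pose,X):
    x,y,a=pose; X=np.atleast_2d(X).astype(float); c,s=np.cos(a),np.sin(a)
    return np.c_[x+c*X[:,0]-s*X[:,1], y+s*X[:,0]+c*X[:,1], X[:,2]]
PANL=[[(-125,-130,90),(125,-130,90),(125,130,90),(-125,130,90)],[(-50,-85,88),(70,-85,88),(70,85,88),(-50,85,88)],[(-112,-42,90),(-52,-42,90),(-52,42,90),(-112,42,90)]]
def draw(img,name,pose,loops,st=None,col=(0,0,255),s=1):
    for L in loops:
        L=np.array(L,float); f=np.vstack([np.linspace(L[i],L[(i+1)%len(L)],20) for i in range(len(L))])
        q=proj(name,W(pose,f),st)*s
        for a in q: 
            cv2.circle(img,(int(round(a[0])),int(round(a[1]))),1,col,-1)
E
python3 - <<'E'
from h import *
import pickle
st,p,d=pickle.load(open("w1.pkl","rb"))
obs=[((-125,-130,90),(535,160)),((125,-130,90),(217,160)),((-112,-42,90),(513,271)),((-112,42,90),(508,363)),((-50,-85,88),(440,217)),((-74,60,92),(462,386))]
X=np.array([o[0] for o in obs],float);U=np.array([o[1] for o in obs])*.7
f=lambda q:(proj("wrist",W(q,X),st)-U).ravel()
r=least_squares(f,[589,238,1.85]); print(r.x,r.fun.round(1))
C=cloud("wrist",d,st); m=(abs(C[...,2]-90)<6)&(abs(C[...,0]-590)<220)&(abs(C[...,1]-240)<220)
print(m.sum(),C[m][:,2].mean(),np.percentile(C[m][:,2],[10,50,90]))
for nm,pose in(("fit",r.x),("side",[589.4,238.4,np.radians(106.12)])):
    i=cv2.resize(p[:,:,::-1],(800,600)).copy(); draw(i,"wrist",pose,PANL,st,s=800/560); cv2.imwrite(f"pics/ov_w_{nm}.png",i[100:480,150:600])
s0=cv2.imread("pics/side0.png"); s4=cv2.resize(s0,None,fx=4,fy=4,interpolation=3); draw(s4,"side",r.x,PANL,s=4);draw(s4,"side",[589.4,238.4,np.radians(106.12)],PANL,s=4,col=(0,255,0)); cv2.imwrite("pics/ov_s.png",s4[950:1430,620:1180])
E
```

```text
[586.65854011 235.71962967   1.85319757] [ 2.3 -0.3 -2.6 -0.1  0.7 -0.1 -0.5  1.5 -0.6  0.3  0.7 -0.7]
30498 88.33486587271193 [85.07603568 88.89452698 90.51688869]
```

View pics/ov_w_fit.png

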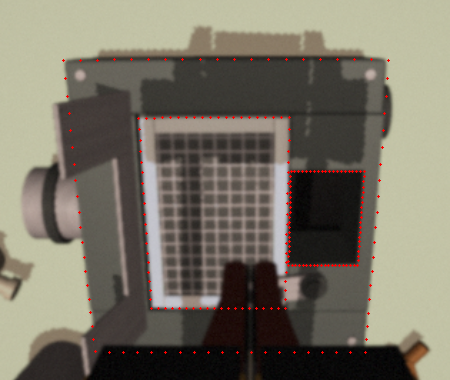

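View pics/ov_s.png

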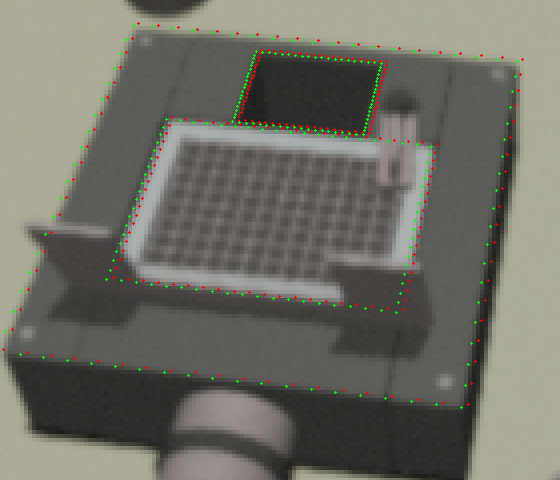

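The wrist overlay matches within about 2 px. The side fit differs by about 3 mm, which is within calibration, so I'll use the mean (588, 237, 1.853). Next: the tab angle and the push path.

```bash
cat >> h.py <<'E'
PAN=(588,237,1.853)
E
python3 - <<'E'
from h import *
d=np.load("side_d0.npy");S=cloud("side",d)
# tab points: in pan frame
x,y,a=589.4,238.4,1.853
dx=S[...,0]-x;dy=S[...,1]-y
px=np.cos(a)*dx+np.sin(a)*dy;py=-np.sin(a)*dx+np.cos(a)*dy
m=(px>-90)&(px<0)&(py>25)&(py<90)&(S[...,2]>100)&(S[...,2]<125)
print(m.sum(),px[m].min(),px[m].max(),py[m].mean()); A=np.polyfit(px[m],py[m],1);print(A,np.arctan(A[0]), np.polyval(A,-74))
phis=[0,.25,.5,.75,1.0,1.2,1.4,1.5]
prev=None
for ph in [-.0]+phis:
    off=3+13.5*np.sin(ph)+10*np.cos(ph)+(8 if prev is None else 0)
    p=np.array([-74,60])+40*np.array([np.cos(ph),np.sin(ph)])+off*np.array([np.sin(ph),-np.cos(ph)])
    w=W(PAN,[p[0],p[1],127])[0]
    print(ph,p.round(1),w.round(1),None if prev is None else (w-prev).round(1)); prev=w
E
```

```text
58 -78.14389986196237 -12.897989683497766 65.40780138177782
[ 0.12033486 69.93222475] 0.11975901645319861 61.02744532666859
-0.0 [-34.  39.] [560.  193.5 127. ] None
0 [-34.  47.] [552.3 191.3 127. ] [-7.7 -2.2  0. ]
0.25 [-31.3  54.4] [544.5 191.8 127. ] [-7.8  0.6  0. ]
0.5 [-30.1  63.2] [535.7 190.5 127. ] [-8.8 -1.4  0. ]
0.75 [-31.4  73. ] [526.7 186.5 127. ] [-9.1 -4.   0. ]
1.0 [-35.8  83. ] [518.3 179.5 127. ] [-8.4 -6.9  0. ]
1.2 [-41.6  90.3] [512.8 171.9 127. ] [-5.4 -7.7  0. ]
1.4 [-49.5  96.4] [509.2 162.7 127. ] [-3.6 -9.2  0. ]
1.5 [-54.   98.7] [508.3 157.6 127. ] [-1. -5.  0.]
```

The tab is at about +0.12 rad, and the fit puts the pivot's y at 61, against 60 given. I'll descend beside the fin.

Emit:
arm_command --pt "-1 -11 -5 -30 0 0 0" --pt "-1 -11 -5 -30 0 0 0" --pt "-1 -11 -5 -30 0 0 0" --pt "-1 -11 -5 -30 0 0 0" --pt "-1 -11 -5 -30 0 0 0" --pt "-1 -11 -5 -30 0 0 0" --pt "-1 -11 -5 -25 0 0 0" --pt "-1 -9 -5 -17 0 0 0"

```text
time: 3.15
tcp_pos: [558.2, 191.2, 126.0]
tool_rot: [0.0, 0.99, 0.14, -0.001]
contact_force: [-0.3, -0.1, 0.6]
grip_width: 0.2
```

Emit:
arm_command --pt "-1 -8 -2 0 0 0 0" --pt "-1 -8 0 0 0 0 0" --pt "-1 -9 -1 0 0 0 0" --pt "-1 -9 -4 0 0 0 0" --pt "-1 -8 -7 0 0 0 0" --pt "-1 -6 -8 0 0 0 0" --pt "-1 -4 -9 0 0 0 0" --pt "-1 -1 -5 0 0 0 0"

```text
time: 4.15
tcp_pos: [506.1, 155.0, 127.5]
tool_rot: [-0.0, 0.99, 0.14, -0.0]
contact_force: [0.6, 2.1, -0.9]
grip_width: 0.4
```

```bash
python3 - <<'E'
from h import *
p,d=imaging.capture("side"); cv2.imwrite("pics/s2.png",cv2.resize(p[200:380,120:340,::-1],None,fx=3.5,fy=3.2,interpolation=3))
print(arm.observe())
E
```

```text
{'time': 4.2, 'joint_pos': array([ 1.66089281e-01,  4.02582293e-01,  1.79411831e+00, -1.86570735e-04,
        9.46107859e-01,  1.45581159e+00]), 'qvel': array([ 0.01092194,  0.00689418, -0.00938894, -0.00067683,  0.00780847,
        0.01602812]), 'tau': array([ 4.77646329e-01, -4.74122643e+01, -2.05318737e+01,  4.65481135e-02,
       -1.27508095e-01,  1.20858295e-02]), 'tcp_pos': array([506.06475335, 154.64012378, 127.45353936]), 'tool_rot': array([ 9.11417443e-05,  9.90133082e-01,  1.40128889e-01, -6.05772498e-04]), 'contact_force': array([ 0.26486791, -0.23699002,  0.4687332 ]), 'ft_torque': array([0.02692301, 0.05194915, 0.02333923]), 'grip_width': 0.6946360009952126}
```

View pics/s2.png

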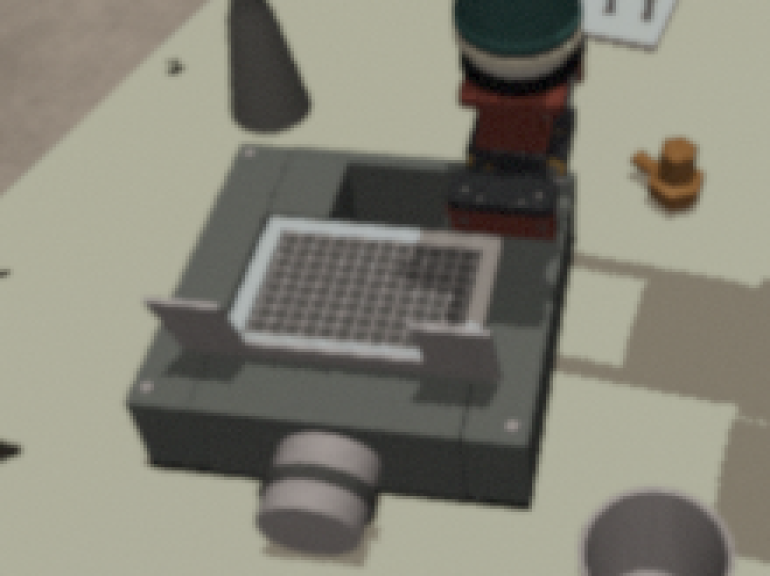

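The tab no longer lies over the panel; it is hidden behind the gripper for now. I'll work out the prising path with the tool tilted 40°, one finger under the edge and the other above.

```bash
cat >> h.py <<'E'
def axes(al):
    a=PAN[2]; px=np.array([np.cos(a),np.sin(a),0]);py=np.array([-np.sin(a),np.cos(a),0]);Z=np.array([0,0,1.])
    return np.cos(al)*(-Z)+np.sin(al)*px, np.cos(al)*px+np.sin(al)*Z, py   # tool z, n(up), py
def tcp_from_tip(tx,tz,al,g,ty=0):
    "lower pad tip at pan (tx,ty,tz), tilt al, opening g -> world TCP"
    a,n,py=axes(al)
    return W(PAN,[tx,ty,tz])[0]-25*a+n*g/2
E
python3 - <<'E'
from h import *
al=np.radians(40); g=88
print(arm.observe()['tcp_pos'])
for t in [(-75,120),(-68,63),(-44,63)]: print(t,tcp_from_tip(*t,al,g).round(1))
s0=9
prev=None
for th in range(0,41,5):
    t=np.radians(th); xb=72-14*np.sin(t); C=np.array([xb-120*np.cos(t),74+120*np.sin(t)])
    s=10+ 12*th/40
    tip=C+s*np.array([np.sin(al),-np.cos(al)])
    w=tcp_from_tip(*tip,al,g); print(th,C.round(1),tip.round(1),w.round(1),None if prev is None else (w-prev).round(1)); prev=w
E
```

```text
[506.06475335 154.64012378 127.45353936]
(-75, 120) [604.  181.9 167.4]
(-68, 63) [602.  188.6 110.4]
(-44, 63) [595.3 211.7 110.4]
0 [-48.  74.] [-41.6  66.3] [594.7 214.  113.8] None
5 [-48.8  84.5] [-41.4  75.6] [594.6 214.2 123.1] [-0.1  0.2  9.3]
10 [-48.6  94.8] [-40.3  84.9] [594.3 215.3 132.3] [-0.3  1.1  9.2]
15 [-47.5 105.1] [-38.2  94. ] [593.7 217.2 141.4] [-0.6  2.   9.1]
20 [-45.6 115. ] [-35.3 102.8] [592.9 220.1 150.2] [-0.8  2.8  8.8]
25 [-42.7 124.7] [-31.4 111.3] [591.8 223.8 158.7] [-1.1  3.7  8.5]
30 [-38.9 134. ] [-26.7 119.4] [590.5 228.3 166.9] [-1.3  4.5  8.1]
35 [-34.3 142.8] [-21.2 127.1] [589.  233.6 174.6] [-1.5  5.3  7.7]
40 [-28.9 151.1] [-14.8 134.3] [587.2 239.7 181.7] [-1.8  6.1  7.2]
```

Emit:
arm_command --pt "-1 0 0 40 0 0 0" --pt "-1 3 0 40 0 0 0" --pt "-1 15 4 0 0.112 0.0323 0" --pt "1 16 4 0 0.112 0.0323 0" --pt "1 16 5 0 0.112 0.0323 0" --pt "1 16 5 0 0.112 0.0323 0" --pt "1 16 5 0 0.112 0.0323 0" --pt "1 16 4 0 0.112 0.0323 0"

```text
time: 5.2
tcp_pos: [605.2, 182.3, 207.6]
tool_rot: [-0.341, 0.93, 0.132, -0.048]
contact_force: [-0.4, 0.9, -0.3]
grip_width: 46.8
```

```bash
python3 - <<'E'
from h import *
import pickle
st=arm.observe(); p,d=imaging.capture("wrist"); pickle.dump((st,p,d),open("w2.pkl","wb"))
i=cv2.resize(p[:,:,::-1],(800,600)); cv2.imwrite("pics/w2.png",i)
j=i.copy(); draw(j,"wrist",PAN,PANL,st,s=800/560); cv2.imwrite("pics/w2o.png",j)
p,d=imaging.capture("side"); cv2.imwrite("pics/s3.png",cv2.resize(p[180:380,120:340,::-1],None,fx=3.5,fy=3,interpolation=3))
print(st['time'],st['tcp_pos'],st['tool_rot'],st['joint_pos'],st['grip_width'])
a,n,py=axes(np.radians(40)); T=q2R(st['tool_rot']); print(T[:,2]@a,T[:,1]@-n)
E
```

```text
5.2 [605.23293634 182.32018931 207.60474093] [-0.34103774  0.92952656  0.13177811 -0.04804329] [-0.16134248  0.57709908  1.47210602  0.62830062  1.46506655  0.93796329] 46.787482865242914
0.9999866853798838 0.9999870850319416
```

View pics/w2o.png

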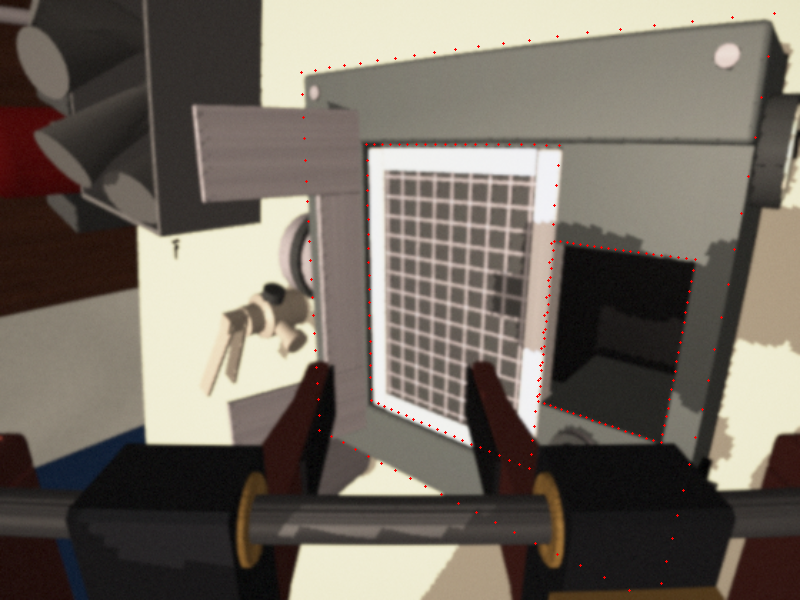

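View pics/s3.png

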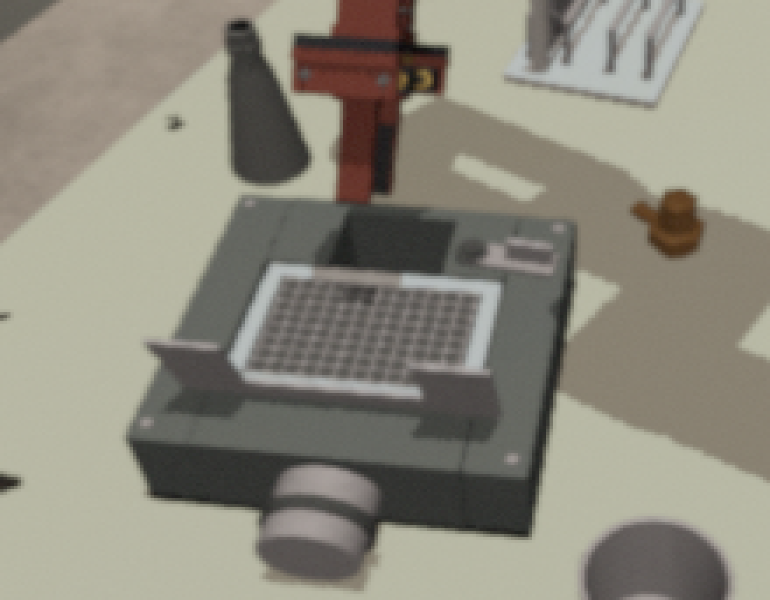

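The tab stands aside at about 1.5 rad (top at (530,255) in the side crop), and the well and panel overlays agree within about 3 mm. Now I'll insert the lower finger into the well and under the edge.

Emit:
arm_command --pt "1 -1 3 -10 0 0 0" --pt "1 -1 3 -22 0 0 0" --pt "1 -1 3 -22 0 0 0" --pt "1 -1 2 -22 0 0 0" --pt "1 -1 1 -21 0 0 0" --pt "1 0 0 0 0 0 0" --pt "1 -2 8 0 0 0 0" --pt "1 -3 9 0 0 0 0"

```text
time: 6.3
tcp_pos: [595.3, 212.2, 111.4]
tool_rot: [-0.339, 0.93, 0.132, -0.047]
contact_force: [-0.2, -0.7, 0.1]
grip_width: 87.7
```

```bash
python3 - <<'E'
from h import *
import pickle
st=arm.observe(); p,d=imaging.capture("wrist"); pickle.dump((st,p,d),open("w3.pkl","wb"))
cv2.imwrite("pics/w3.png",cv2.resize(p[:,:,::-1],(800,600)))
print(st['time'],st['tcp_pos'],st['contact_force'],st['ft_torque'],st['grip_width'])
E
```

```text
6.3 [595.30935788 212.20658557 111.39064236] [-0.17092153 -0.69537563  0.07630954] [-0.27952544 -0.08257815 -0.03408333] 87.68102438310851
```

View pics/w3.png

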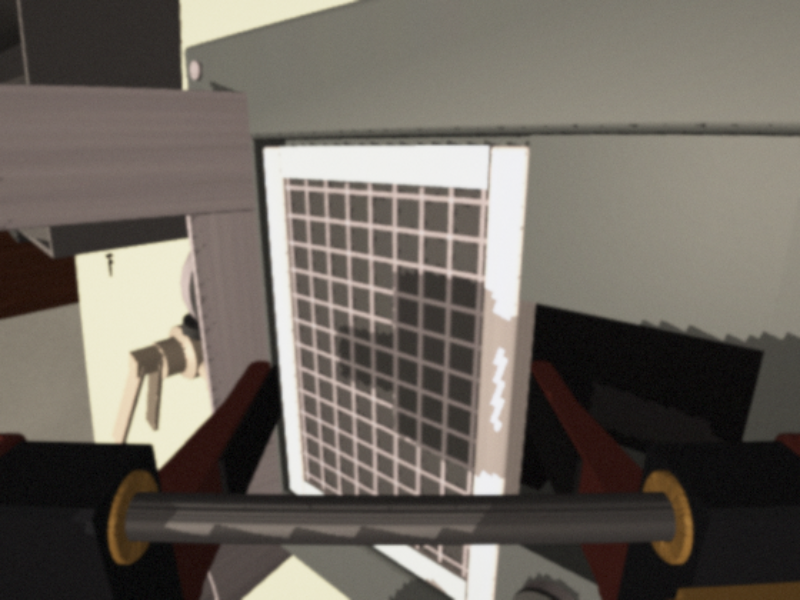

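The lower finger is in the well at (545,400), just at the panel's front edge at (520,350), with no contact yet. I'll start lifting and watch the force.

Emit:
arm_command --pt "1 -0.5 2 1 0 0 0" --pt "1 0 0 3 0 0 0" --pt "1 0 0 3 0 0 0" --pt "1 0 0 3 0 0 0" --pt "1 0 0.5 3 0 0 0" --pt "1 0 0.5 3 0 0 0" --pt "1 0 0.5 3 0 0 0" --pt "1 0 0.5 3 0 0 0"

```text
time: 7.35
tcp_pos: [594.3, 215.0, 132.5]
tool_rot: [-0.339, 0.93, 0.132, -0.048]
contact_force: [-0.5, -5.6, -2.6]
grip_width: 87.7
```

```bash
python3 - <<'E'
from h import *
import pickle
st=arm.observe(); p,d=imaging.capture("wrist"); pickle.dump((st,p,d),open("w4.pkl","wb"))
cv2.imwrite("pics/w4.png",cv2.resize(p[:,:,::-1],(800,600)))
print(st['time'],st['tcp_pos'],st['contact_force'],st['ft_torque'],st['grip_width'])
p,d=imaging.capture("side"); cv2.imwrite("pics/s4.png",cv2.resize(p[180:380,120:340,::-1],None,fx=3.5,fy=3,interpolation=3))
E
```

```text
7.35 [594.33404782 215.04011835 132.52902965] [-0.52534037 -5.57484145 -2.56668623] [-1.39146415 -0.13601788  0.16729094] 87.72935713445662
```

View pics/w4.png

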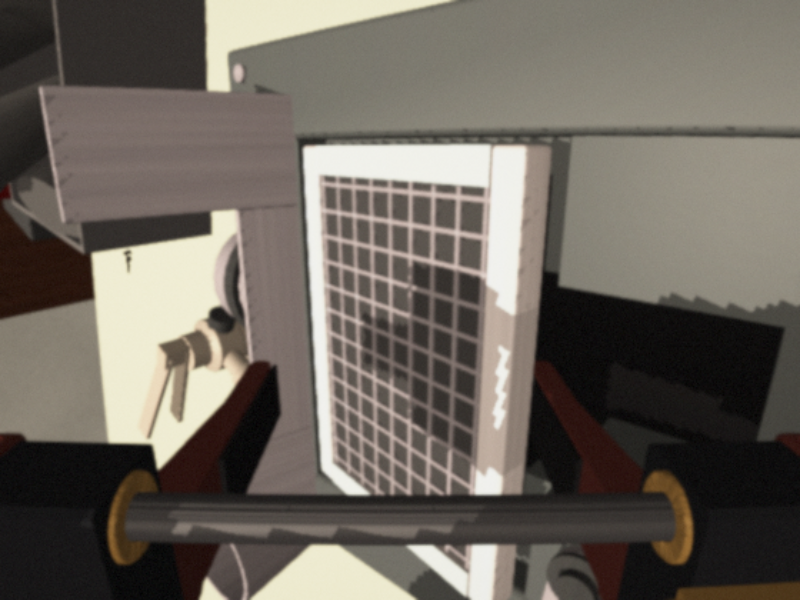

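View pics/s4.png

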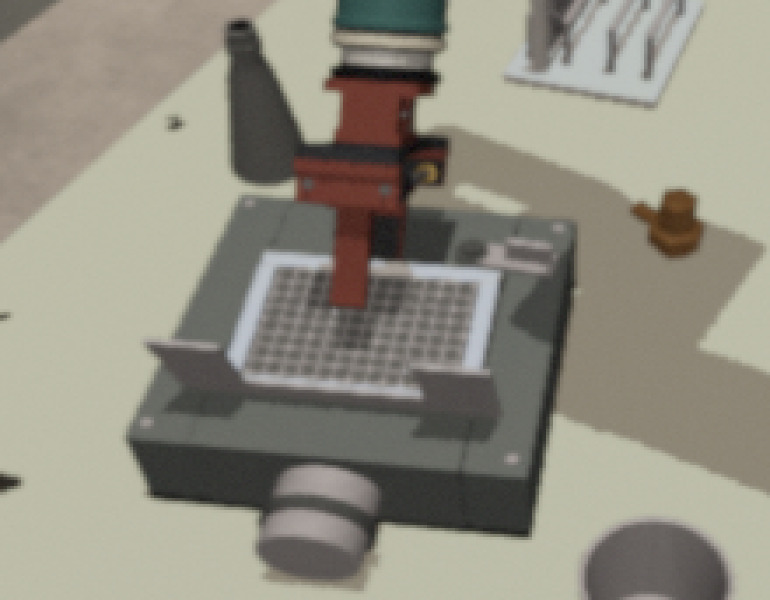

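The panel's front edge is rising at (525,350), with forces under 7 N. I'll follow the arc.

Emit:
arm_command --pt "1 -0.2 0.8 3.4 0 0 0" --pt "1 -0.2 0.8 3.4 0 0 0" --pt "1 -0.3 1 3.3 0 0 0" --pt "1 -0.3 1 3.3 0 0 0" --pt "1 -0.3 1.2 3.3 0 0 0" --pt "1 -0.3 1.2 3.2 0 0 0" --pt "1 -0.4 1.3 3.2 0 0 0" --pt "1 -0.4 1.4 3.1 0 0 0"

```text
time: 8.45
tcp_pos: [593.2, 223.5, 159.3]
tool_rot: [-0.339, 0.931, 0.132, -0.046]
contact_force: [2.2, -5.9, 0.3]
grip_width: 87.6
```

Emit:
arm_command --pt "1 -0.5 1.7 3.0 0 0 0" --pt "1 -0.5 1.8 3.0 0 0 0" --pt "1 -0.5 1.9 3.0 0 0 0" --pt "1 -0.6 2.0 2.9 0 0 0" --pt "1 -0.6 2.1 2.9 0 0 0" --pt "1 -0.6 2.1 2.8 0 0 0" --pt "1 -0.6 2.2 2.7 0 0 0" --pt "1 -0.6 2.3 2.7 0 0 0"

```text
time: 9.45
tcp_pos: [587.0, 240.9, 182.0]
tool_rot: [-0.339, 0.93, 0.132, -0.048]
contact_force: [-0.4, -2.8, -0.7]
grip_width: 87.5
```

```bash
python3 - <<'E'
from h import *
import pickle
st=arm.observe(); p,d=imaging.capture("wrist"); pickle.dump((st,p,d),open("w5.pkl","wb"))
cv2.imwrite("pics/w5.png",cv2.resize(p[:,:,::-1],(800,600)))
print(st['time'],st['tcp_pos'],st['contact_force'],st['ft_torque'],st['grip_width'])
p,d=imaging.capture("side"); cv2.imwrite("pics/s5.png",cv2.resize(p[180:380,120:340,::-1],None,fx=3.5,fy=3,interpolation=3))
# panel plane from wrist depth in pan frame
C=cloud("wrist",pickle.load(open("w5.pkl","rb"))[2],st)
x,y,a=PAN;dx=C[...,0]-x;dy=C[...,1]-y
px=np.cos(a)*dx+np.sin(a)*dy;py=-np.sin(a)*dx+np.cos(a)*dy;z=C[...,2]
for v,u in [(110,235),(130,235),(110,340),(130,340),(200,340),(200,350),(110,360),(110,370)]: print((u,v),px[v,u].round(1),py[v,u].round(1),z[v,u].round(1))
E
```

```text
9.45 [587.04192627 240.86055564 181.96912346] [-0.36296137 -2.79766651 -0.657778  ] [-0.68877364 -0.15239281 -0.03682502] 87.5351411293495
(235, 110) 85.7 -78.0 128.8
(235, 130) 85.3 -65.6 129.8
(340, 110) -1.8 -79.5 147.5
(340, 130) -2.6 -70.9 148.0
(340, 200) -2.4 -37.9 144.4
(350, 200) -15.9 -43.5 159.4
(360, 110) -18.7 -80.0 161.0
(370, 110) -21.9 -80.1 159.1
```

View pics/w5.png

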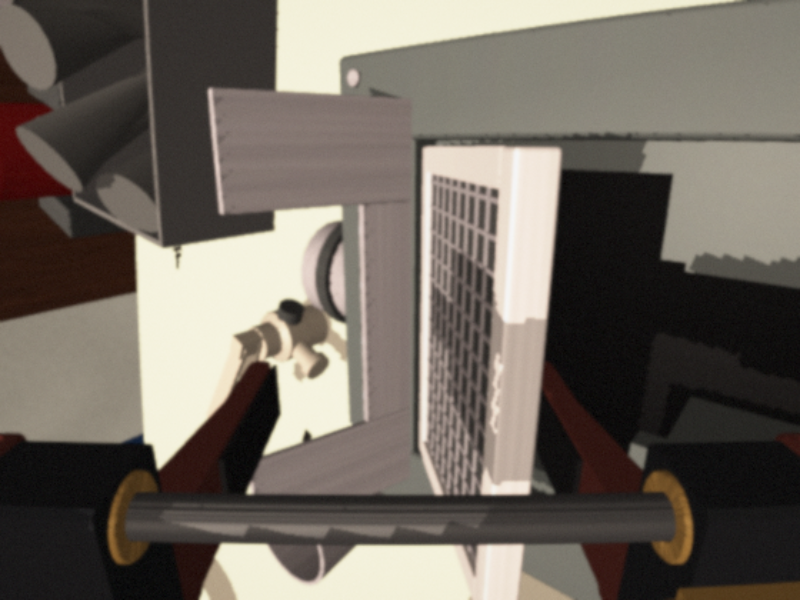

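View pics/s5.png

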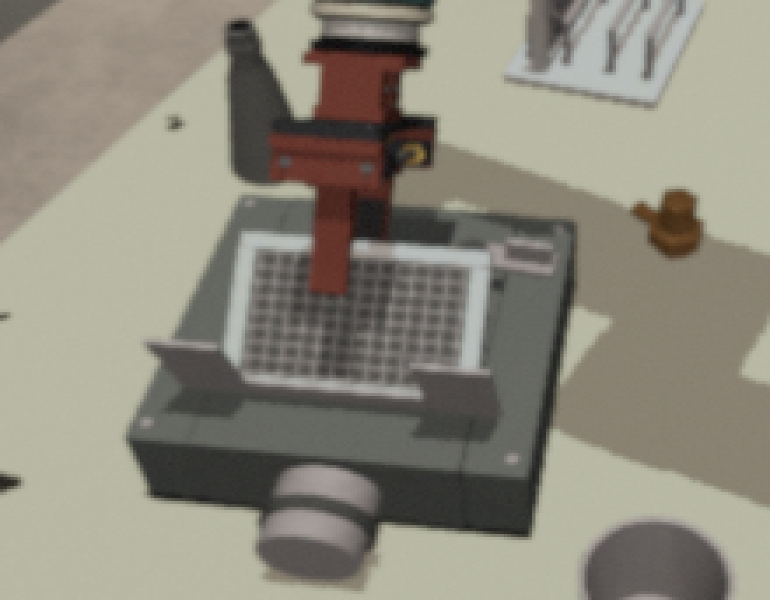

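The panel stands at about 39° with its front-top corner at pan (-19,161); the model says (-20,162). I'll close the jaws on it with the TCP shifted to keep the lower pad on the panel.

Emit:
arm_command --pt "0.81 0.9 -3 -2.6 0 0 0" --pt "0.62 0.9 -3 -2.6 0 0 0" --pt "0.44 0.9 -3 -2.6 0 0 0" --pt "0.25 0.9 -3 -2.6 0 0 0" --pt "0.06 0.9 -3 -2.6 0 0 0" --pt "-0.125 0.9 -3 -2.6 0 0 0" --pt "-0.31 0.9 -3 -2.6 0 0 0" --pt "-0.5 0.9 -3 -2.6 0 0 0" --grip_force 30

```text
time: 10.55
tcp_pos: [594.6, 216.3, 160.9]
tool_rot: [-0.339, 0.93, 0.132, -0.048]
contact_force: [-0.4, 0.1, -1.4]
grip_width: 23.9
```

```bash
python3 - <<'E'
from h import *
import pickle
st=arm.observe(); p,d=imaging.capture("wrist"); pickle.dump((st,p,d),open("w6.pkl","wb"))
cv2.imwrite("pics/w6.png",cv2.resize(p[:,:,::-1],(800,600)))
print(st['time'],st['tcp_pos'],st['contact_force'],st['ft_torque'],st['grip_width'])
E
```

```text
10.55 [594.55978856 216.34099257 160.85966517] [-0.41401269  0.12355366 -1.38549381] [-0.49234056 -0.04662079  0.07260843] 23.85963747747812
```

View pics/w6.png

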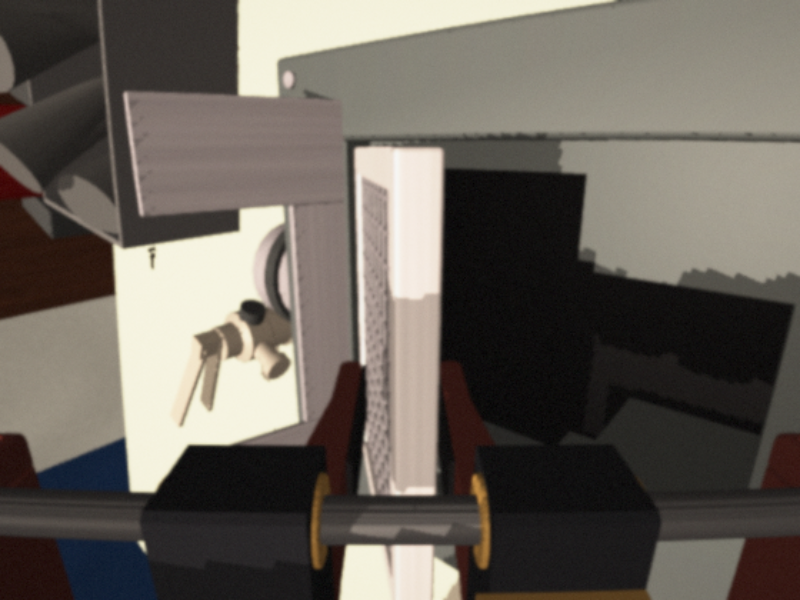

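The panel's edge lies between the pads at (400,430). Now I'll close fully.

Emit:
arm_command --pt "-0.8 0.8 -2.5 -2.2 0 0 0" --pt "-1 0.3 -1 -1 0 0 0" --pt "-1 0 0 0 0 0 0" --pt "-1 0 0 0 0 0 0" --pt "-1 0 0 0 0 0 0" --pt "-1 0 0 0 0 0 0" --pt "-1 0 0 0 0 0 0" --pt "-1 0 0 0 0 0 0" --grip_force 40

```text
time: 11.6
tcp_pos: [595.3, 214.1, 158.9]
tool_rot: [-0.34, 0.93, 0.132, -0.048]
contact_force: [-1.4, 2.8, 5.0]
grip_width: 17.1
```

```bash
python3 - <<'E'
from h import *
st=arm.observe(); p,d=imaging.capture("wrist")
cv2.imwrite("pics/w7.png",cv2.resize(p[:,:,::-1],(800,600)))
print(st['time'],st['tcp_pos'],st['contact_force'],st['ft_torque'],st['grip_width'])
E
```

```text
11.6 [595.30976881 214.13838756 158.88764938] [-1.40847138  2.77363264  5.01074596] [1.35821978 0.54074873 0.11579434] 17.052262846952132
```

View pics/w7.png

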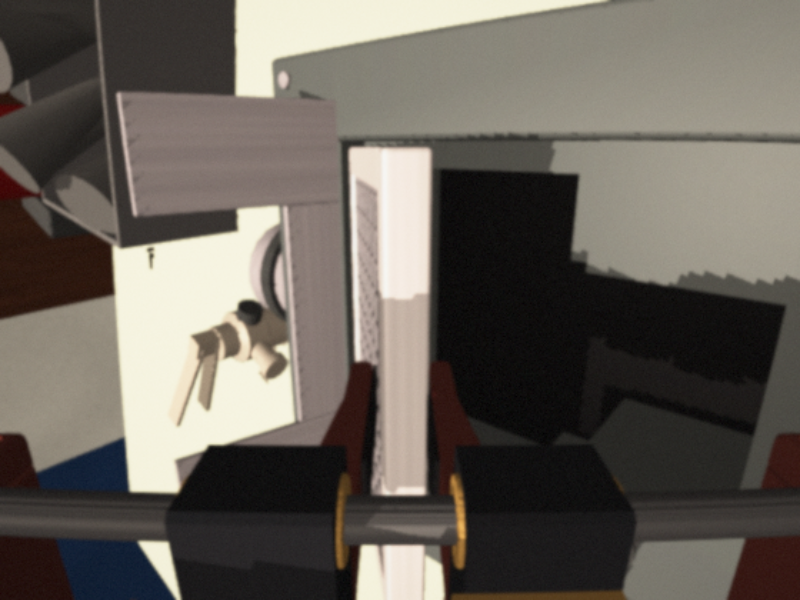

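The opening reads 17 mm, so the panel is about 10° off the pads. The tool axis lies 50° below horizontal, and I had stopped at 40°. I'll continue the arc to 50° with a light grip so it seats flush.

Emit:
arm_command --pt "-1 -0.5 1.6 2.2 0 0 0" --pt "-1 -0.5 1.6 2.1 0 0 0" --pt "-1 -0.5 1.6 2.0 0 0 0" --pt "-1 -0.5 1.7 1.9 0 0 0" --pt "-1 -0.5 1.7 1.8 0 0 0" --pt "-1 -0.5 1.7 1.7 0 0 0" --pt "-1 -0.5 1.7 1.6 0 0 0" --pt "-1 0 0 0 0 0 0" --grip_force 12

```text
time: 12.65
tcp_pos: [592.4, 224.6, 171.5]
tool_rot: [-0.339, 0.93, 0.132, -0.047]
contact_force: [-0.7, -1.5, 2.3]
grip_width: 13.9
```

```bash
python3 - <<'E'
from h import *
st=arm.observe(); p,d=imaging.capture("wrist")
cv2.imwrite("pics/w8.png",cv2.resize(p[:,:,::-1],(800,600)))
print(st['time'],st['tcp_pos'],st['contact_force'],st['ft_torque'],st['grip_width'])
E
```

```text
12.65 [592.41904584 224.6241258  171.45125385] [-0.68092852 -1.48992034  2.34242952] [-0.22383635 -0.02292452  0.03441195] 13.936286270821153
```

View pics/w8.png

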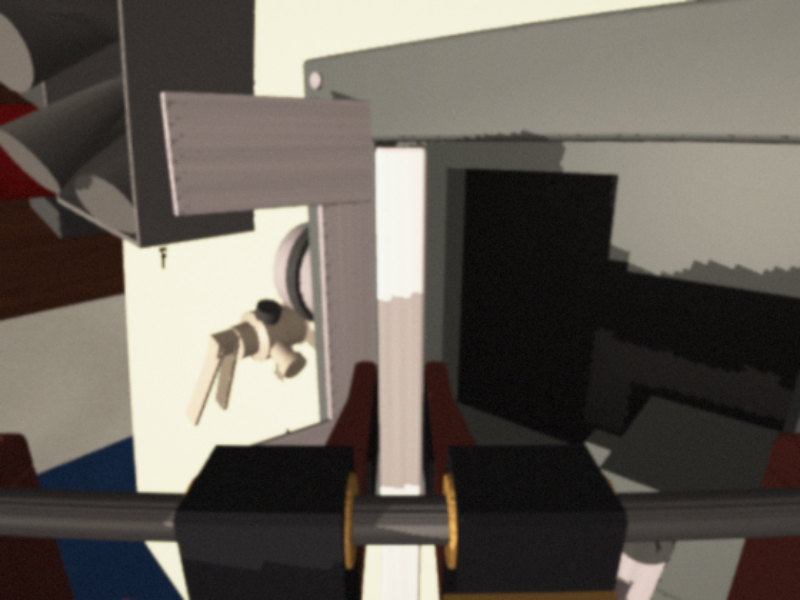

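Flush now (13.9 mm). I'll grip firmly and draw the panel out along its own plane.

Emit:
arm_command --pt "-1 0 0 0 0 0 0" --pt "-1 0 0 0 0 0 0" --pt "-1 0.9 -3 4 0 0 0" --pt "-1 1.8 -6 8 0 0 0" --pt "-1 1.8 -6 8 0 0 0" --pt "-1 2.5 -8 12 0 0 0" --pt "-1 2.5 -8 14 0 0 0" --pt "-1 2.5 -8 16 0 0 0" --grip_force 45

```text
time: 13.7
tcp_pos: [604.4, 184.9, 234.3]
tool_rot: [-0.339, 0.93, 0.132, -0.048]
contact_force: [0.1, 0.5, -4.1]
grip_width: 13.6
```

```bash
python3 - <<'E'
from h import *
st=arm.observe()
print(st['time'],st['tcp_pos'],st['joint_pos'],st['contact_force'],st['ft_torque'],st['grip_width'])
p,d=imaging.capture("side"); cv2.imwrite("pics/s9.png",cv2.resize(p[100:380,120:400,::-1],None,fx=2.1,fy=2.1,interpolation=3))
E
```

```text
13.7 [604.39812708 184.93764764 234.29008552] [-0.15627314  0.54566107  1.45257857  0.62451774  1.50114078  0.97185658] [ 0.09851907  0.46122973 -4.1219205 ] [-0.79055548 -0.26211289  0.00714262] 13.608097772235595
```

View pics/s9.png

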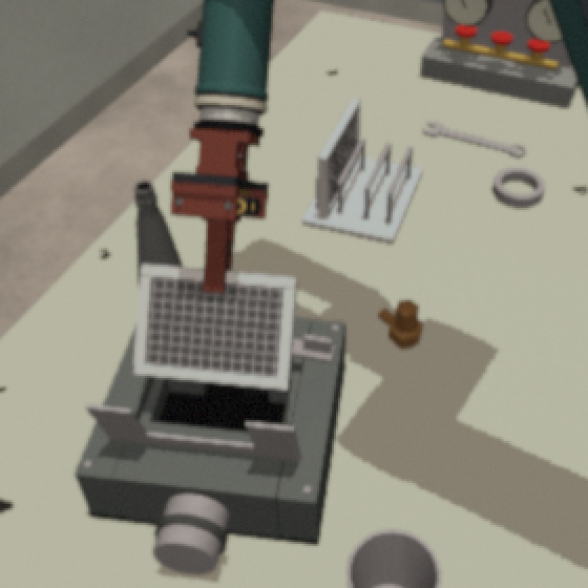

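The panel is out of the frame. Before carrying, I'll check the rack pose and the horn's position on saved images.

```bash
python3 - <<'E'
from h import *
P=cloud("top",np.load("top_d0.npy"));S=cloud("side",np.load("side_d0.npy"))
m=(P[...,2]>60)&(P[...,2]<200)&(P[...,1]<80)&(P[...,1]>-60)&(P[...,0]>550)
print("horn",np.median(P[m],0),P[m].min(0),P[m].max(0))
def hoop(x): return [[(x,-64,12),(x,-64,76),(x,64,76),(x,64,12)]]
RL=[[(-75,-95,12),(75,-95,12),(75,95,12),(-75,95,12)]]+sum([hoop(c+s*18) for c in(-40,40) for s in(-1,1)],[])+[[(33,-85,132),(47,-85,132),(47,85,132),(33,85,132)]]
pose=(607.6,-251,np.radians(5.06))
for n,c in(("side",(230,130,350,230)),("top",(310,170,395,240))):
    i=cv2.resize(cv2.imread(f"pics/{n}0.png"),None,fx=6,fy=6,interpolation=3); draw(i,n,pose,RL,s=6); cv2.imwrite(f"pics/rk_{n}.png",i[c[1]*6:c[3]*6,c[0]*6:c[2]*6])
# spare top
for nm,Q in(("t",P),("s",S)):
    m=(Q[...,2]>110)&(Q[...,2]<140)&(Q[...,0]>560)&(Q[...,0]<720)&(Q[...,1]<-140)&(Q[...,1]>-360)
    print(nm,m.sum(),np.median(Q[m],0),cv2.minAreaRect(Q[m][:,:2].astype(np.float32)))
E
```

```text
horn [793.69619548  38.26012386 120.84738404] [777.37459392  11.96084158  60.52645971] [819.71762809  65.87785499 184.33366947]
t 248 [ 647.2107081  -252.68747704  131.81277489] ((647.68408203125, -252.9464569091797), (16.021358489990234, 169.45614624023438), 5.075043678283691)
s 216 [ 647.99177363 -236.17701829  129.39489622] ((650.2939453125, -250.45358276367188), (15.693184852600098, 174.73597717285156), 4.896694183349609)
```

View pics/rk_side.png

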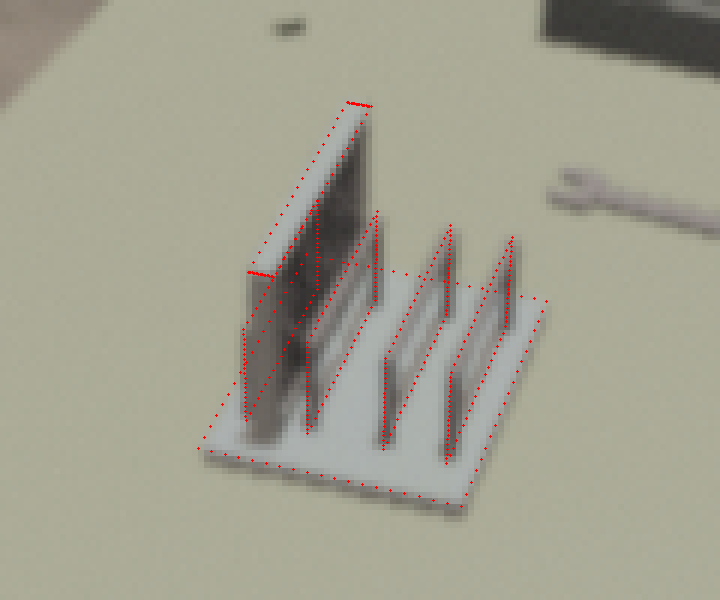

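View pics/rk_top.png

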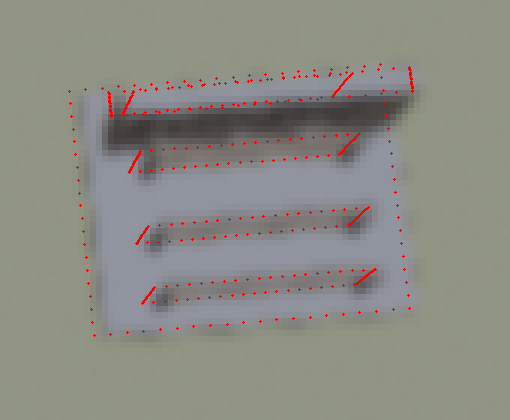

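The rack overlay matches in the side view (yaw 5.06°, spare centred at x≈648). The horn is at (794,38), clear of the path. Now I'll carry the panel: raise it, bring it upright, then yaw to the rack.

Emit:
arm_command --pt "-1 0 -15 20 0 0 0" --pt "-1 0 -20 22 -0.134 -0.0388 0" --pt "-1 -2 -20 22 -0.134 -0.0388 0" --pt "-1 -2 -25 22 -0.134 -0.0388 0" --pt "-1 -3 -30 22 -0.134 -0.0388 0" --pt "-1 -3 -40 5 -0.134 -0.0388 0" --pt "-1 -5 -45 0 0 0 0.16" --pt "-1 -5 -45 0 0 0 0.16"

```text
time: 14.75
tcp_pos: [583.2, -54.0, 346.7]
tool_rot: [-0.002, 0.954, 0.3, 0.0]
contact_force: [0.9, 0.3, -4.9]
grip_width: 14.0
```

Emit:
arm_command --pt "-1 -4 -45 0 0 0 0.16" --pt "-1 -4 -45 0 0 0 0.16" --pt "-1 -4 -45 0 0 0 0.16" --pt "-1 -2 -35 0 0 0 0.16" --pt "-1 -2 -25 0 0 0 0.16" --pt "-1 0 -5 0 0 0 0.16" --pt "-1 0 0 0 0 0 0.09" --pt "-1 0 0 0 0 0 0"

```text
time: 15.75
tcp_pos: [567.7, -253.8, 346.2]
tool_rot: [-0.002, 0.678, 0.735, 0.0]
contact_force: [0.4, 0.6, -4.5]
grip_width: 13.8
```

```bash
python3 - <<'E'
from h import *
import pickle
st=arm.observe(); p,d=imaging.capture("wrist"); pickle.dump((st,p,d),open("w10.pkl","wb"))
T=q2R(st['tool_rot'])
print(st['time'],st['tcp_pos'],st['joint_pos'],st['contact_force'],st['grip_width'],T.round(4), np.arctan2(T[1,1],T[0,1]))
def hoop(x): return [[(x,-64,12),(x,-64,76),(x,64,76),(x,64,12)]]
RL=[[(-75,-95,12),(75,-95,12),(75,95,12),(-75,95,12)]]+sum([hoop(c+s*18) for c in(-40,40) for s in(-1,1)],[])+[[(33,-85,132),(47,-85,132),(47,85,132),(33,85,132)]]
i=cv2.resize(p[:,:,::-1],(800,600)).copy(); cv2.imwrite("pics/w10.png",i);draw(i,"wrist",(607.5,-252,np.radians(5.06)),RL,st,s=800/560); cv2.imwrite("pics/w10o.png",i)
p,d=imaging.capture("side"); cv2.imwrite("pics/s10.png",cv2.resize(p[20:300,120:400,::-1],None,fx=2.1,fy=2.1,interpolation=3))
E
```

```text
15.75 [ 567.68050675 -253.83838491  346.15828877] [-5.31952081e-01  3.24459688e-01  1.31860288e+00  7.71776785e-04
  1.50188379e+00 -6.11715080e-01] [ 0.43032583  0.5610749  -4.47571578] 13.818021705680112 [[-0.0796  0.9968 -0.0025]
 [ 0.9968  0.0796  0.0024]
 [ 0.0026 -0.0023 -1.    ]] 0.07971150881967129
```

View pics/w10o.png

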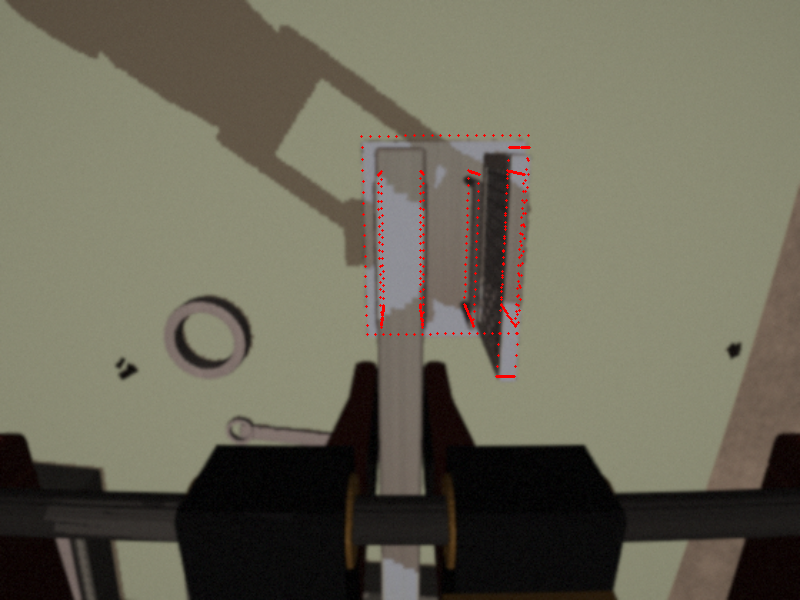

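View pics/s10.png

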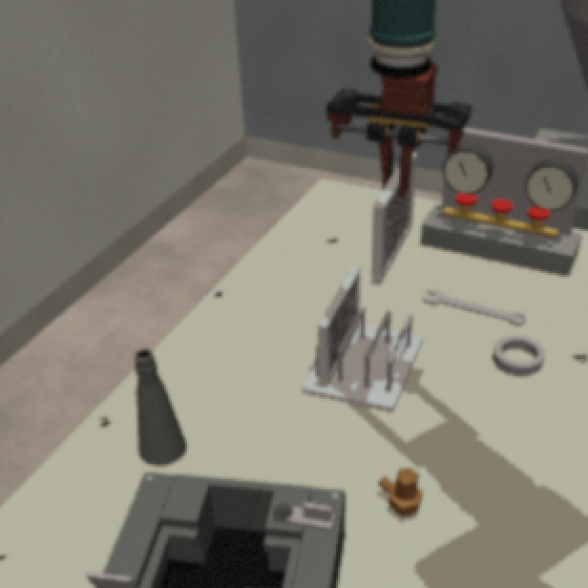

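The wrist overlay of the rack matches in x within about 1 mm. The held panel at (400,300) lines up with the bay hoops at (381,250) and (422,250). I'll measure where the panel sits in the grip.

```bash
python3 - <<'E'
from h import *
import pickle
st,p,d=pickle.load(open("w10.pkl","rb"))
C=cloud("wrist",d,st); T=q2R(st['tool_rot']); L=(C-st['tcp_pos'])@T
u=280
for v in list(range(98,130,3))+[150,180,210,240,260,290,330]: print(v,L[v,u].round(1),C[v,u].round(1))
print('row profile'); 
for v in (115,200,250): print(v,[(uu,L[v,uu].round(0).tolist()) for uu in range(258,304,4)])
E
```

```text
98 [ 88.7  -0.4 345. ] [ 559.3 -164.6    1.4]
101 [ 84.9  -0.4 333.7] [ 559.7 -168.5   12.7]
104 [82.8 -1.   3.6] [ 560.1 -171.4  342.8]
107 [81.7 -1.   2.5] [ 560.1 -172.5  343.9]
110 [80.6 -1.   3.6] [ 560.2 -173.6  342.7]
113 [79.5 -1.   3.6] [ 560.3 -174.7  342.8]
116 [78.3 -1.   4.4] [ 560.4 -175.9  342. ]
119 [77.2 -1.   3.2] [ 560.5 -177.   343.1]
122 [76.  -1.   3.6] [ 560.6 -178.1  342.7]
125 [74.9 -1.   3. ] [ 560.7 -179.2  343.4]
128 [73.8 -1.   3.2] [ 560.8 -180.4  343.1]
150 [65.2 -1.   3.2] [ 561.5 -188.9  343.2]
180 [53.2 -1.   2.3] [ 562.4 -200.8  344. ]
210 [40.6 -1.   2.2] [ 563.5 -213.5  344.1]
240 [26.6 -1.   3.5] [ 564.6 -227.4  342.8]
260 [17.4 -1.   3.1] [ 565.3 -236.6  343.1]
290 [ 1.4 -0.9  4.8] [ 566.6 -252.5  341.4]
330 [-19.1  -0.9   3.2] [ 568.3 -273.   342.9]
row profile
115 [(258, [67.0, -29.0, 334.0]), (262, [79.0, -8.0, 4.0]), (266, [79.0, -6.0, 3.0]), (270, [79.0, -5.0, 3.0]), (274, [79.0, -3.0, 3.0]), (278, [79.0, -2.0, 3.0]), (282, [79.0, -0.0, 3.0]), (286, [79.0, 1.0, 3.0]), (290, [79.0, 3.0, 2.0]), (294, [79.0, 4.0, 2.0]), (298, [67.0, 23.0, 334.0]), (302, [67.0, 28.0, 334.0])]
200 [(258, [-47.0, -31.0, 334.0]), (262, [-30.0, -22.0, 273.0]), (266, [45.0, -7.0, 3.0]), (270, [44.0, -5.0, 4.0]), (274, [45.0, -3.0, 3.0]), (278, [44.0, -2.0, 5.0]), (282, [45.0, -0.0, 3.0]), (286, [45.0, 1.0, 3.0]), (290, [45.0, 3.0, 3.0]), (294, [44.0, 5.0, 4.0]), (298, [-48.0, 25.0, 334.0]), (302, [-47.0, 30.0, 334.0])]
250 [(258, [-128.0, -33.0, 345.0]), (262, [-129.0, -27.0, 346.0]), (266, [22.0, -7.0, 3.0]), (270, [22.0, -5.0, 3.0]), (274, [22.0, -4.0, 4.0]), (278, [84.0, -1.0, -137.0]), (282, [22.0, -0.0, 3.0]), (286, [22.0, 2.0, 3.0]), (290, [22.0, 3.0, 2.0]), (294, [22.0, 5.0, 3.0]), (298, [-129.0, 27.0, 348.0]), (302, [-128.0, 33.0, 345.0])]
```

View pics/w10.png

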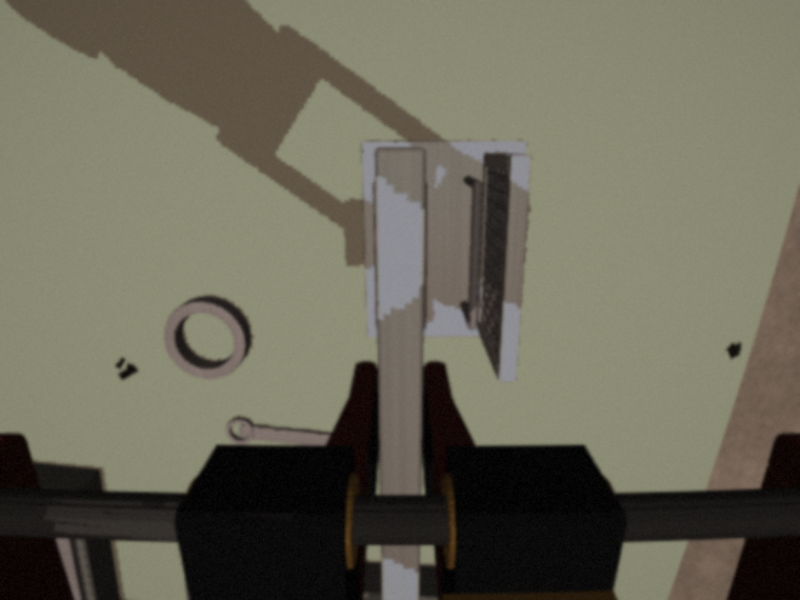

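The panel is centred in the grip within 2 mm, level, with its top edge at TCP+3, so the bottom edge should touch at a TCP z of about 135. I'll descend to just above the hoops and check.

Emit:
arm_command --pt "-1 0 0.5 -20 0 0 0.004" --pt "-1 0 0.5 -20 0 0 0.004" --pt "-1 0 0 -20 0 0 0" --pt "-1 0 0 -20 0 0 0" --pt "-1 0 0 -20 0 0 0" --pt "-1 0 0 -20 0 0 0" --pt "-1 0 0 -14 0 0 0" --pt "-1 0 0 0 0 0 0"

```text
time: 16.85
tcp_pos: [567.5, -252.8, 211.1]
tool_rot: [-0.002, 0.675, 0.738, -0.001]
contact_force: [0.1, 0.9, -3.8]
grip_width: 13.8
```

```bash
python3 - <<'E'
from h import *
import pickle
st=arm.observe(); p,d=imaging.capture("wrist"); pickle.dump((st,p,d),open("w11.pkl","wb"))
T=q2R(st['tool_rot'])
print(st['time'],st['tcp_pos'],st['contact_force'],st['grip_width'], np.arctan2(T[1,1],T[0,1]))
cv2.imwrite("pics/w11.png",cv2.resize(p[:,:,::-1],(800,600)))
p,d=imaging.capture("side"); cv2.imwrite("pics/s11.png",cv2.resize(p[100:240,220:380,::-1],None,fx=4.5,fy=4.2,interpolation=3))
E
```

```text
16.85 [ 567.48156661 -252.75326343  211.10687321] [ 0.07644309  0.92508793 -3.83878923] 13.786224050450668 0.0886831184489922
```

View pics/w11.png

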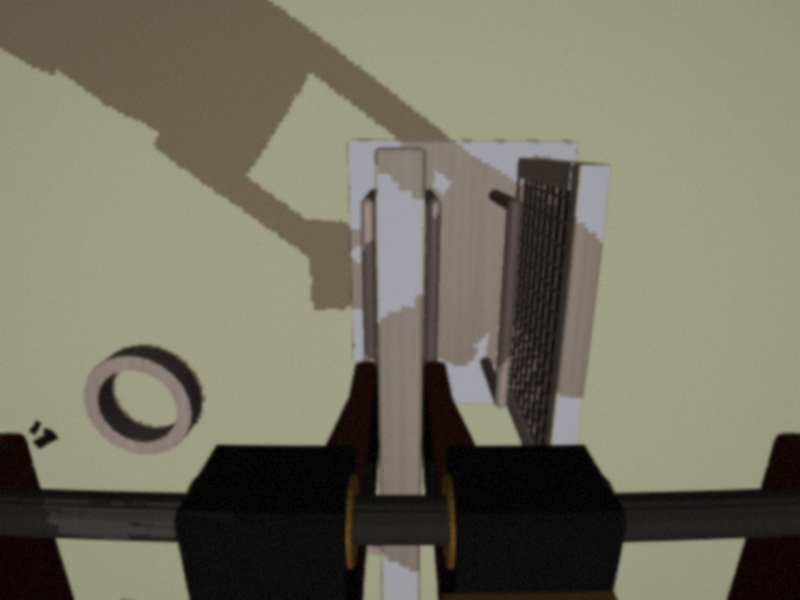

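View pics/s11.png

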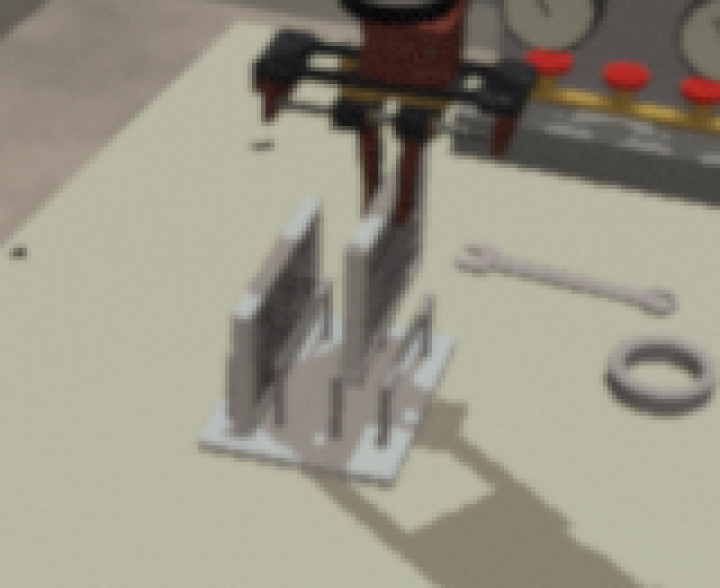

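In the wrist view the panel is centred between the hoops at x=370 and 434. I'll lower it.

Emit:
arm_command --pt "-1 0 0 -12 0 0 0" --pt "-1 0 0 -12 0 0 0" --pt "-1 0 0 -12 0 0 0" --pt "-1 0 0 -11 0 0 0" --pt "-1 0 0 -10 0 0 0" --pt "-1 0 0 -8 0 0 0" --pt "-1 0 0 -4 0 0 0" --pt "-1 0 0 -1 0 0 0"

```text
time: 17.95
tcp_pos: [568.1, -253.3, 142.0]
tool_rot: [-0.001, 0.675, 0.738, -0.0]
contact_force: [-0.6, 0.4, -4.1]
grip_width: 13.7
```

Emit:
arm_command --pt "-1 0 0 -0.8 0 0 0" --pt "-1 0 0 -0.8 0 0 0" --pt "-1 0 0 -0.8 0 0 0" --pt "-1 0 0 -0.8 0 0 0" --pt "-1 0 0 -0.8 0 0 0" --pt "-1 0 0 0 0 0 0" --pt "-1 0 0 0 0 0 0" --pt "-1 0 0 0 0 0 0"

```text
time: 18.95
tcp_pos: [568.2, -253.3, 138.1]
tool_rot: [-0.001, 0.675, 0.738, -0.0]
contact_force: [0.8, -0.1, -4.5]
grip_width: 13.7
```

Emit:
arm_command --pt "-1 0 0 -0.8 0 0 0" --pt "-1 0 0 -0.8 0 0 0" --pt "-1 0 0 -0.5 0 0 0" --pt "-1 0 0 -0.5 0 0 0" --pt "-1 0 0 -0.3 0 0 0" --pt "-1 0 0 0 0 0 0" --pt "-1 0 0 0 0 0 0" --pt "-1 0 0 0 0 0 0"

```text
time: 19.95
tcp_pos: [568.2, -253.3, 135.2]
tool_rot: [-0.001, 0.675, 0.738, -0.0]
contact_force: [-0.4, -0.7, -3.2]
grip_width: 13.7
```

Emit:
arm_command --pt "-1 0 0 -0.5 0 0 0" --pt "-1 0 0 -0.5 0 0 0" --pt "-1 0 0 0 0 0 0" --pt "-1 0 0 0 0 0 0" --pt "-1 0 0 0 0 0 0" --pt "-1 0 0 0 0 0 0" --pt "-1 0 0 0 0 0 0" --pt "-1 0 0 0 0 0 0"

```text
time: 20.95
tcp_pos: [568.3, -253.5, 134.7]
tool_rot: [-0.001, 0.675, 0.738, -0.0]
contact_force: [-2.3, 0.1, 5.5]
grip_width: 13.2
```

Contact made: the z force went from -4 to +5.5 N, so the panel is on the floor. I'll release gently.

Emit:
arm_command --pt "-0.66 0 0 0 0 0 0" --pt "-0.64 0 0 0 0 0 0" --pt "-0.62 0 0 0 0 0 0" --pt "-0.58 0 0 0 0 0 0" --pt "-0.54 0 0 0 0 0 0" --pt "-0.48 0 0 0 0 0 0" --pt "-0.4 0 0 0 0 0 0" --pt "-0.3 0 0 0 0 0 0" --grip_force 10

```text
time: 21.95
tcp_pos: [568.2, -253.3, 134.2]
tool_rot: [-0.001, 0.675, 0.738, -0.0]
contact_force: [0.3, -0.6, 0.1]
grip_width: 30.1
```

```bash
python3 - <<'E'
from h import *
st=arm.observe(); p,d=imaging.capture("wrist")
print(st['time'],st['tcp_pos'],st['contact_force'],st['grip_width'])
cv2.imwrite("pics/w12.png",cv2.resize(p[:,:,::-1],(800,600)))
E
```

```text
21.95 [ 568.15153327 -253.32073682  134.23106506] [ 0.25612599 -0.59193229  0.14026248] 30.07934921379235
```

View pics/w12.png

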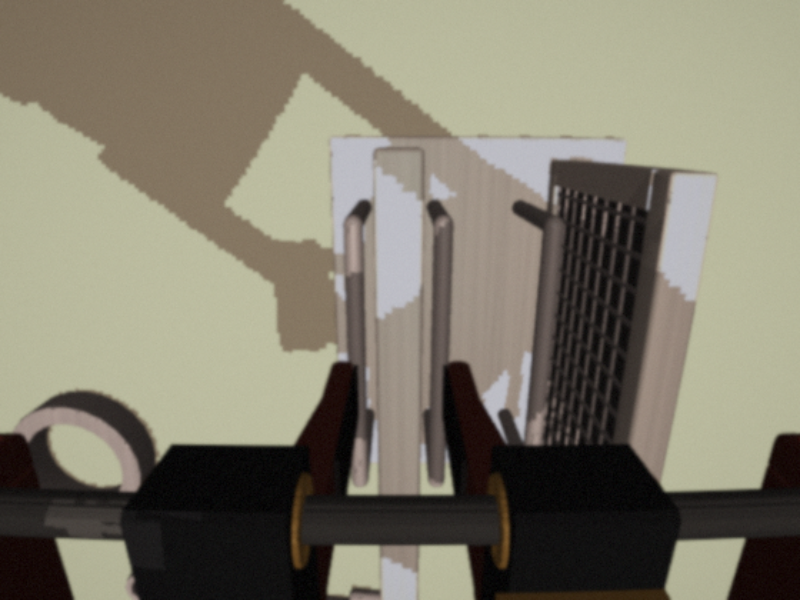

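The panel stands free between the hoops, upright at (400,300), with both pads clear of it. I'll withdraw straight up.

Emit:
arm_command --pt "-0.2 0 0 4 0 0 0" --pt "-0.2 0 0 6 0 0 0" --pt "-0.2 0 0 10 0 0 0" --pt "-0.2 0 0 20 0 0 0" --pt "-0.2 0 0 40 0 0 0" --pt "-0.2 0 0 50 0 0 0" --pt "-0.2 0 0 50 0 0 0" --pt "-0.2 0 0 20 0 0 0"

```text
time: 23.0
tcp_pos: [569.3, -254.0, 339.0]
tool_rot: [0.002, 0.675, 0.738, 0.0]
contact_force: [-0.3, -0.2, -0.5]
grip_width: 34.9
```

```bash
python3 - <<'E'
from h import *
st=arm.observe(); p,d=imaging.capture("wrist")
print(st['time'],st['tcp_pos'],st['contact_force'],st['grip_width'])
cv2.imwrite("pics/w13.png",cv2.resize(p[:,:,::-1],(800,600)))
C=cloud("wrist",d,st); m=(abs(C[...,2]-132)<5)&(abs(C[...,0]-568)<30)&(C[...,1]<-150)&(C[...,1]>-350)
print(m.sum(),np.median(C[m],0),cv2.minAreaRect(C[m][:,:2].astype(np.float32)))
p,d=imaging.capture("side"); cv2.imwrite("pics/s13.png",cv2.resize(p[100:380,130:400,::-1],None,fx=2.1,fy=2.1,interpolation=3))
E
```

```text
23.0 [ 569.32163259 -253.98004473  338.98784481] [-0.30724676 -0.15923202 -0.48027268] 34.879335496078454
2300 [ 566.22473693 -246.83595768  131.52913   ] ((566.8073120117188, -255.10394287109375), (14.037285804748535, 169.56698608398438), 5.174428462982178)
```

View pics/s13.png

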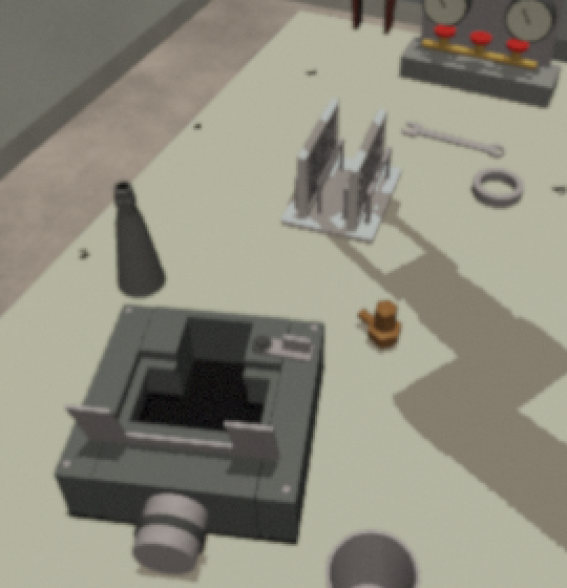

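View pics/w13.png

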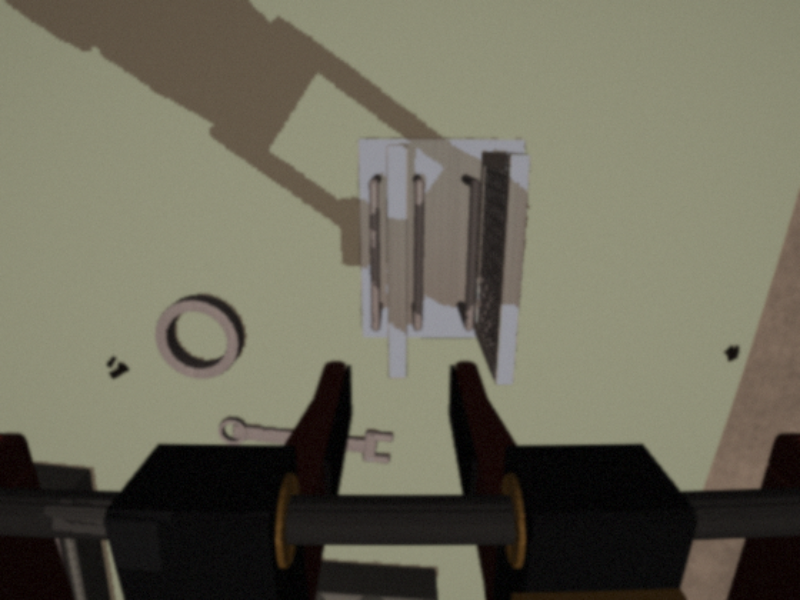

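The panel stands in the bay (top at z 131.5, against 132 expected; centre (567,-255)). The tab is aside and the gripper touches nothing, so I'll hand in.

```bash
python3 -c "
from plant import arm
print(arm.job_done())"
```

```text
the job is handed in; nothing more can be done
None
```

The filter panel is out of the pan and standing on its long edge in the drip rack's empty bay. I handed the job in at about 23 s of the 64 s allowed.

**What I did:** I swung the tab aside to roughly 1.5 rad. I then prised the panel's front edge up through the finger well, pinched it, drew it out and carried it upright to the rack. I set it down until the floor reaction showed (about 10 N), let go and backed straight up.

**Last checks:**
- **Panel:** its top is at 131.5 mm (132 expected), it is turned 5.2° (the rack is at 5.06°), and its centre is within about 1 mm of the bay's. It stands free between the hoops.
- **Tab and other parts:** the tab is still aside in the last side view. The spare panel and the other parts in view have not visibly moved.
- **Gripper:** it is clear of everything, with no contact force.

**What went wrong or disagreed:**
- My first close on the panel was about 10° off because I misjudged the tool's angle. The jaws read 17 mm instead of 14, so I lifted further with a light grip and it seated at 13.9 mm.
- The side and wrist cameras disagreed by about 3 mm on the pan's position, so I used the average.
- The rack's position along its width differed by 3 to 5 mm between cameras, which did not matter for the fit.

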